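Hold a bolt head inside a control box while its nut is run home

ROBOT

A 7-joint arm with a two-finger parallel gripper is mounted at the origin on the work surface. World frame = base frame: x ahead of the robot, y to its left, z up, the work surface at z = 0. Lengths are in m, angles in rad, forces in N, time in s.
With the tool pointing down it reaches from about 0.4 to 0.875 m from the base axis. Payload 4.4 kg.
Tool frame: the origin (TCP) lies on the front face of the gripper's body, between the roots of the fingers; the fingertips stand 73 mm ahead of it and the grasp point (between the pads) lies 54 mm ahead of it (manip.tcp_to_grasp is the distance from the TCP to the grasp point, in m); z points along the fingers, y is the line along which they close (so a half turn about z gives the same grasp; the last joint's range is limited). The gripper opens to 85 mm and grips with 20 to 120 N. Pads are 22 mm wide; open, the fingers measure 114 mm over their backs; the gripper's body (76 mm by 85 mm) begins 54 mm behind the grasp point. The pads swing forward as they close: fully open they stand 13 mm farther back than shut.
Start: joints at [-1.317, 0.628, 0.038, 1.517, -0.027, 0.996, -0.02], TCP at [0.204, 0.617, 0.304] pointing down, gripper open.
Joint ranges: [-3.06, 3.06], [-0.37, 2.12], [-1.25, 1.32], [0.18, 2.47], [-1.1, 4.24], [0.23, 1.98], [-2.94, 2.94]. Speed limits (rad/s): [2.57, 2.57, 3.14, 3.14, 3.14, 3.14, 3.14].

INTERFACE

Orientations are given as a unit quaternion [w, x, y, z].
In Python, from rig import manip gives the robot as it stands. The module is installed in compiled form; this text tells all that it offers.
- The arm moves only by the tool move_arm, never from a script. Its argument "commands" is a list of rows, each an object with "translation": the shift along the tool's x, y, z in mm, a list of three; "turn": the turn, a rotation vector about the tool's x, y, z in degrees, a list of three. In form: [{"translation": [x, y, z], "turn": [ax, ay, az]}, ...]. A call has 1 to 12 rows; each row is the pose to reach, as a shift and turn from the pose commanded when the call began, along the tool's axes at that moment; what a row does not reach only later rows make up. A row lasts 1/12 s, in which the tool goes at most 41.7 mm and 7.16 degrees, less where a joint would pass 70% of its speed; a pose out of reach is approached as far as the arm can. A call with a gripper value outside its range is refused whole. "jaw" is the opening, from 0 (shut) to 1 (fully open), set as the call begins (left out, the last holds). The fingers move at their own pace and stop on an object; the grip force is fixed at half the most. Time passes only in rows, so rows that repeat a pose let the fingers close. It gives the time, the measured TCP pose, the force, the opening and the grip force at its end, in the units of the state.
- manip.state(): the state, without advancing time (a new reading comes with each control period).
- manip.capture(name): name is "side" or "top"; returns a dict with "image" (400x640x3 uint8, red, green, blue), "camera_matrix" (3x3 intrinsics, pixels), "R" (3x3) and "t" (3): a world point X has camera coordinates R X + t. Camera axes: x right, y down, z forward; pixel columns grow to the right and rows downward; lengths in m; the calibration is good to about 2 mm. A picture is of the moment at which its call begins. There is no depth.
- manip.job_done(): hands the job in; it is judged then, once.
The state is a dict: "clock": time; "joint_positions": joint angles; "joint_vel": joint speeds; "joint_efforts": joint torques, N m; "eef_pos": TCP position; "orientation": TCP orientation; "wrist_force": force on the tool from outside, world axes, zero at the start; "torque": the same for the moment, N m; "opening": opening from 0.0 (shut) to 1.0 (fully open); "grip_force": force on a finger pad.
Only numpy, scipy, OpenCV 4.12 (cv2) and the standard library are available. Lean on these libraries where they do the work, as an engineer would, in place of code of your own. Each camera call takes 0.05 s, during which the arm holds its last target. There are 200 camera calls.

TASK

A slow nutrunner is turning the nut on the right side of this control box, but the bolt only goes round with it. Swing the hasp right over until it hangs down in front, open the clear lid until it stands a little past upright, then reach down the gap between the inner steel bracket and the right wall, take the bolt head between the fingers and hold it from turning until the nut has run fully home. Do not lean on the bracket or shift the things lying about, and finish still holding the bolt head.

Things in the scene. Friction and masses are not known exactly. Their poses are not given: they have to be found in the camera images.
- box: cream control box fixed to the bench, 200 mm along x by 280 mm along y, rim 100 mm high, walls 4 mm, floor 4 to 5 mm thick; origin at the centre of its underside on the bench; its z is up, -x is its front (with the hasp), +x its back (lid hinge), -y its right side. A nutrunner lies in a stand outside the right wall on the bolt's axis, 60 mm above the bench; top of the stand 93 mm, it reaches 415 mm to -y of the origin.
- hasp (a joint): steel hasp hinged on the top edge of the box front (hinge axis along box y); 0 = lying over the lid with its slot round the staple, grows as it swings up and over towards the front: 1.57 = standing up, 3.14 = level out in front, 3.7 = its stop, hanging down in front. It moves freely and past upright falls over by its own weight.
- hasp_hinge (a point): point on the hasp's hinge axis, in the middle of the strap, 108 mm above the bench; fixed to the box
- hasp_lip (a point): centre of the grip on the hasp's turned-up end: a 26 mm wide (along box y), 5 mm thick plate that stands up from the strap's end; at hasp 0 this point is 73.5 mm behind and 27 mm above the hinge, about 28 mm above the lid's top and 10 mm below the lip's rolled top edge. The strap is 26 mm wide too, so the fingers can stand astride it all the way.
- lid (a joint): clear flat lid with cream edging, 200 x 280 mm, hinged along the top edge of the back wall; 0 = shut, 1.57 = upright, 1.8 = its stop; a stiff hinge, so it stays where it is left; opening takes about 3 N at the tab
- lid_hinge (a point): point on the lid's hinge axis straight behind the tab, 100.5 mm above the bench; fixed to the box
- lid_tab (a point): centre of the grip on the lid's thumb tab: a bar 24 mm wide (along box y) and 9 mm thick that sticks out 46 mm beyond the lid's front edge, left of the hasp (85 mm left of the box's middle); the point is 34 mm in front of that edge and 234 mm in front of lid_hinge when shut. When the lid is upright the tab points up, its lower end at the lid's straight edge.
- bolt: head of an M16 bolt inside the box: steel hexagon, 24 mm across flats, 10 mm thick along its axis; origin at its centre, its y axis is the bolt's axis and lies along box y. It sits 20 mm in front (-x) of the box's middle, 60 mm above the bench, its middle 19 mm from the inside of the right wall, on a 22 mm round sleeve; below it the box is empty down to its floor. It turns round with the nut at about 1.5 rad/s until it is held.
- bracket: steel angle bracket with two relays on the box floor; its upright plate, 150 mm along box x and 3 mm thick, stands parallel to the right wall, 46 mm clear of it, from the floor to 88 mm above the bench, and hides the bolt head from the left; the gap is open at the top. Origin at the foot of the plate.
- thread (a joint): how far the nut has run up on the bolt, rad; it starts between 0 and 1, does not change while the bolt turns with the nut, grows at about 1 rad/s while the bolt is held, and stops at 5.0 = nut fully home against the outside bracket, so 4 to 5 s after the head is held; then the nut and the socket stand still. The nutrunner's slip clutch pulls with only 0.15 N m, also when the nut is home; a grip of 25 N on two opposite flats holds it.
- tin: red paint tin, 96 mm across, 115 mm high, loose on the bench to the left of the box; origin at the centre of its foot
- spray: blue bottle, 56 mm across, 170 mm high, loose on the bench to the left; origin at the centre of its foot
- bolt_tray: black open tray with a few bolts, 100 x 80 x 30 mm, loose on the bench to the front right; origin at the centre of its underside

How it is judged:
By the outcome, as a careful person would: the job done as asked, in the order asked, and still so for the second after the job is handed in, while the arm keeps its last pose, push and grip.
It also fails if it takes over 72 s, if anything falls off the work surface, if the arm or the gripper's body presses on something with over 40 N, if the wrist force passes 120 N, or if a joint passes its speed limit or range.

## Working session

There is one attempt and no reset: what is moved stays moved. The work goes in short steps, Python scripts to look and compute and a tool call to move; the robot and the scene stay as the last step left them, time stands still between calls to the robot, and variables do not carry over. Pictures are saved under pics/ and viewed, at most 10 in all, crops included, and the job is handed in when it is done.

Besides the shell and the picture viewer there is one more tool, called after ">>>" as name(argument=value, ...) on one line, values as JSON. move_arm: Moves the arm, as the interface text tells. Its arguments: {"type":"object","properties":{"commands":{"type":"array"},"jaw":{"type":"number"}},"required":["commands"]}

```bash
mkdir -p pics; python3 - <<'E'
from rig import manip
import cv2, numpy as np
s=manip.state(); print({k:np.round(v,3).tolist() for k,v in s.items()}); print(manip.tcp_to_grasp)
import pickle
for n in("side","top"):
    c=manip.capture(n); cv2.imwrite(f"pics/{n}0.png",c["image"][:,:,::-1]); pickle.dump(c,open(n+".pkl","wb"))
    print(n,np.round(c["camera_matrix"],1).tolist(),np.round(c["R"],3).tolist(),np.round(c["t"],3).tolist(), np.round(-c["R"].T@c["t"],3))
E
```

```text
{'clock': 0.0, 'joint_positions': [-1.317, 0.629, 0.038, 1.518, -0.027, 0.996, -0.02], 'joint_vel': [0.0, 0.0, 0.001, -0.0, 0.001, 0.0, -0.0], 'joint_efforts': [-0.0, -56.339, 1.225, -19.346, 0.011, 0.01, -0.0], 'eef_pos': [0.204, 0.617, 0.303], 'orientation': [-0.0, 0.159, 0.987, -0.001], 'wrist_force': [0.054, 0.541, 0.532], 'torque': [-0.014, 0.033, -0.027], 'grip_force': 0.0, 'opening': 0.998}
0.0539
side [[490.3, 0.0, 325.5], [0.0, 490.3, 193.2], [0.0, 0.0, 1.0]] [[0.781, -0.624, -0.007], [-0.366, -0.449, -0.815], [0.505, 0.639, -0.58]] [-0.357, 0.309, 0.907] [-0.066 -0.663  0.775]
top [[471.8, 0.0, 319.3], [0.0, 471.8, 199.7], [0.0, 0.0, 1.0]] [[0.024, -1.0, -0.014], [-0.994, -0.023, -0.108], [0.108, 0.016, -0.994]] [0.061, 0.515, 1.166] [0.385 0.054 1.215]
```

View pics/side0.png

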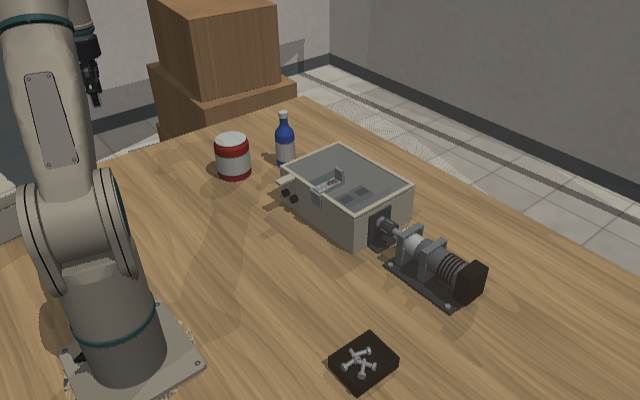

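View pics/top0.png

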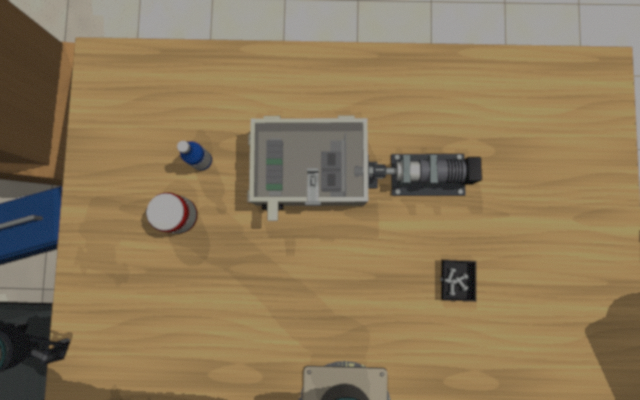

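The top view shows the box at about cols 249–369, rows 117–205. The tab is near (273,210), the hasp near (313,185), and the runner is on the right. I'll enlarge both views around the box.

```bash
python3 - <<'E'
import pickle,cv2,numpy as np
a=pickle.load(open("top.pkl","rb"))["image"][105:225,235:385,::-1]
b=pickle.load(open("side.pkl","rb"))["image"][130:260,265:425,::-1]
cv2.imwrite("pics/topc.png",cv2.resize(a,None,fx=5,fy=5,interpolation=cv2.INTER_CUBIC)[:600,:])
cv2.imwrite("pics/sidec.png",cv2.resize(b,None,fx=4.5,fy=4.5,interpolation=cv2.INTER_CUBIC))
E
```

```text
(no output)
```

View pics/topc.png

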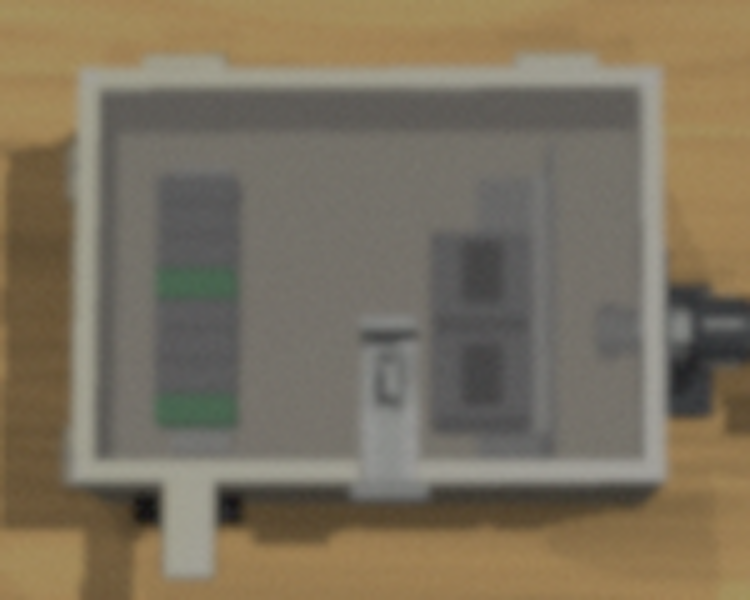

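View pics/sidec.png

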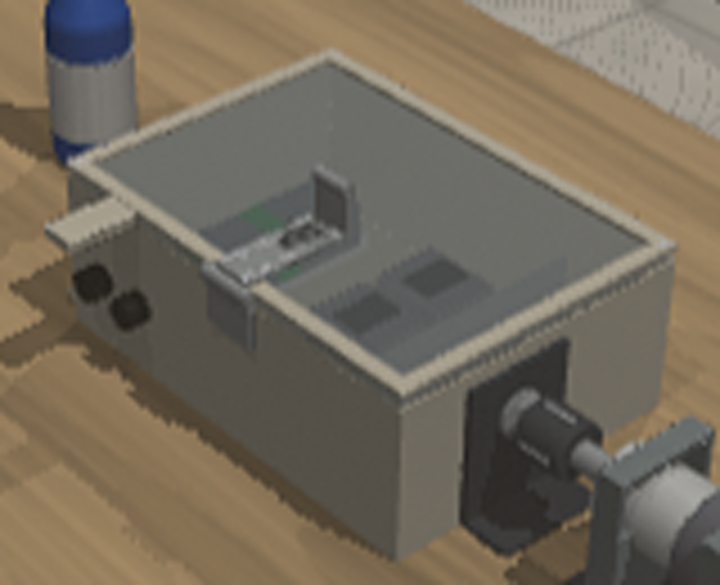

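The top crop shows the lid corners at (80,67), (664,67), (663,483) and (67,484), the hasp lip top at about (388,328), and the tab end at (188,578). In the side crop the lid corners are (332,50), (70,160), (402,390) and (675,243). Next I'll fit the box pose.

```bash
cat > h.py <<'E'
import numpy as np, pickle, cv2, json
from scipy.spatial.transform import Rotation as Ro
from scipy.optimize import least_squares
def proj(c,X):
    p=(c["R"]@np.atleast_2d(X).T).T+c["t"]; q=p@c["camera_matrix"].T
    return q[:,:2]/q[:,2:]
def ray(c,uv,z):
    o=-c["R"].T@c["t"]; d=c["R"].T@np.linalg.solve(c["camera_matrix"],[*uv,1]); return o+d*(z-o[2])/d[2]
def box2w(b,P):
    P=np.atleast_2d(P); R=Ro.from_euler('z',b[2]).as_matrix(); return P@R.T+[b[0],b[1],0]
E
python3 - <<'E'
from h import *
T=pickle.load(open("top.pkl","rb"));S=pickle.load(open("side.pkl","rb"))
tp=np.array([[80,67],[664,67],[663,483],[67,484]])/5+[234.6,104.6]
sp=np.array([[332,50],[675,243],[402,390],[70,160]])/4.5+[264.6,129.6]
Q=np.array([[100,140,106],[100,-140,106],[-100,-140,106],[-100,140,106.]])/1e3
f=lambda b:np.r_[(proj(T,box2w(b,Q))-tp).ravel(),(proj(S,box2w(b,Q))-sp).ravel()]
r=least_squares(f,[.6,.08,0]); print(r.x,np.round(f(r.x),1).tolist()); np.save("box.npy",r.x); b=r.x
inv=lambda P:np.round(box2w([0,0,-b[2]],np.array(P)-[b[0],b[1],0])*1e3,1)
t=lambda u,v:(u/5+234.6,v/5+104.6)
for n,u,v,z in[("lip top",388,322,.145),("lip base",388,345,.12),("plate R",391,494,.108),("tab end",188,578,.105),("bolt",617,328,.066),("tabmid",190,530,.105)]: print(n,inv(ray(T,t(u,v),z)))
s=lambda u,v:(u/4.5+264.6,v/4.5+129.6)
for n,u,v,z in[("lip topL",315,170,.145),("lip topR",355,187,.145),("hinge L",207,265,.108),("hinge R",255,290,.108),("tabend",55,235,.105)]: print(n,inv(ray(S,s(u,v),z)))
R=Ro.from_quat([.159,.987,-.001,0]).as_matrix();print(R.round(3))
E
```

```text
[0.60291918 0.10240183 0.02007988] [-0.7, -0.1, -1.5, -0.0, -0.7, -0.6, 0.2, -1.1, 0.4, 0.6, 0.6, 1.5, -0.1, 2.2, -0.5, 1.3]
lip top [[-31.5 -12.5 145. ]]
lip base [[-38.1 -11.8 120. ]]
plate R [[-107.3  -13.3  108. ]]
tab end [[-147.1   82.4  105. ]]
bolt [[ -20.5 -123.1   66. ]]
tabmid [[-124.3   81.8  105. ]]
lip topL [[-36.2  -0.8 145. ]]
lip topR [[-31.1 -27.  145. ]]
hinge L [[-102.7    9.3  108. ]]
hinge R [[-97.8 -24.7 108. ]]
tabend [[-145.3   88.4  105. ]]
[[-0.949  0.314 -0.   ]
 [ 0.314  0.949 -0.002]
 [-0.    -0.002 -1.   ]]
```

Both views agree: box at (0.603, 0.102), yaw 0.02. With their biases averaged, the tab comes out at y≈85 and the hasp at y≈-12, so I can write a helper that converts box-frame grasp points into tool rows.

```bash
cat >> h.py <<'E'
b=np.load("box.npy") if __import__("os").path.exists("box.npy") else None
def rows(pts,yaw=0,n=None):
    "pts: grasp points in box mm (tool down, tool y along box y turned by yaw deg)"
    from rig import manip
    s=manip.state(); q=s["orientation"]; R0=Ro.from_quat([*q[1:],q[0]]); p0=s["eef_pos"]
    R1=Ro.from_euler('z',b[2]+np.radians(yaw))*Ro.from_matrix(np.diag([-1,1,-1.]))
    g=box2w(b,np.array(pts)/1e3)+[0,0,manip.tcp_to_grasp]
    print("now grasp box mm",np.round(box2w([0,0,-b[2]],np.array(p0)-[b[0],b[1],manip.tcp_to_grasp])*1e3,1),"t",round(s["clock"],2),"F",np.round(s["wrist_force"],1),"open",round(s["opening"],3),"grip",round(s["grip_force"],1),"J",np.round(s["joint_positions"],2))
    print("turn",np.round((R0.inv()*R1).as_rotvec(degrees=True),1))
    for x in R0.inv().apply(g-p0)*1e3: print(np.round(x).astype(int).tolist())
E
python3 -c "
from h import *
rows([[-32.5,-12,230],[-32.5,-12,180],[-32.5,-12,135]])"
```

```text
now grasp box mm [[-388.3  522.1  249.2]] t 0.1 F [ 0.  -0.1 -0.7] open 1.001 grip 0.0 J [-1.32  0.63  0.04  1.52 -0.03  1.   -0.02]
turn [ -0.1  -0.  -19.5]
[-514, -385, 20]
[-514, -385, 70]
[-514, -385, 115]
```

>>> move_arm(commands=[{"translation":[-514,-385,20],"turn":[0,0,-19.5]},{"translation":[-514,-385,20],"turn":[0,0,-19.5]},{"translation":[-514,-385,20],"turn":[0,0,-19.5]},{"translation":[-514,-385,20],"turn":[0,0,-19.5]},{"translation":[-514,-385,20],"turn":[0,0,-19.5]},{"translation":[-514,-385,20],"turn":[0,0,-19.5]},{"translation":[-514,-385,20],"turn":[0,0,-19.5]},{"translation":[-514,-385,20],"turn":[0,0,-19.5]},{"translation":[-514,-385,20],"turn":[0,0,-19.5]},{"translation":[-514,-385,20],"turn":[0,0,-19.5]},{"translation":[-514,-385,20],"turn":[0,0,-19.5]},{"translation":[-514,-385,20],"turn":[0,0,-19.5]}], jaw=1)

```text
clock: 1.1
eef_pos: [0.4905, 0.2049, 0.2881]
orientation: [-0.0, -0.01, 1.0, -0.0]
wrist_force: [0.5, -0.1, -0.3]
opening: 1.005
grip_force: 0.0
```

```bash
python3 -c "
from h import *
rows([[-32.5,-12,200],[-32.5,-12,180],[-32.5,-12,135]])"
```

```text
now grasp box mm [[-110.3  104.8  234.2]] t 1.1 F [ 0.5 -0.1 -0.3] open 1.005 grip 0.0 J [-0.42  0.48 -0.04  1.86  0.03  0.8   1.11]
turn [-0. -0.  0.]
[-78, -117, 34]
[-78, -117, 54]
[-78, -117, 99]
```

>>> move_arm(commands=[{"translation":[-30,-45,14],"turn":[0,0,0]},{"translation":[-55,-80,30],"turn":[0,0,0]},{"translation":[-78,-117,40],"turn":[0,0,0]},{"translation":[-78,-117,50],"turn":[0,0,0]},{"translation":[-78,-117,50],"turn":[0,0,0]},{"translation":[-78,-117,50],"turn":[0,0,0]}])

```text
clock: 1.6
eef_pos: [0.5699, 0.0898, 0.2369]
orientation: [-0.001, -0.009, 1.0, -0.0]
wrist_force: [-0.6, 1.4, -0.5]
opening: 0.999
grip_force: 0.0
```

```bash
python3 - <<'E'
from h import *
from rig import manip
rows([[-32.5,-12,180],[-32.5,-12,135]])
S=manip.capture("side"); a=S["image"][110:230,270:420,::-1]
cv2.imwrite("pics/s1.png",cv2.resize(a,None,fx=5,fy=5,interpolation=cv2.INTER_CUBIC))
E
```

```text
now grasp box mm [[-33.2 -11.9 183. ]] t 1.6 F [-0.6  1.4 -0.5] open 0.999 grip 0.0 J [-0.18  0.61 -0.04  1.79  0.03  0.75  1.35]
turn [-0.  -0.2 -0.2]
[-1, 0, 3]
[-1, 0, 48]
```

View pics/s1.png

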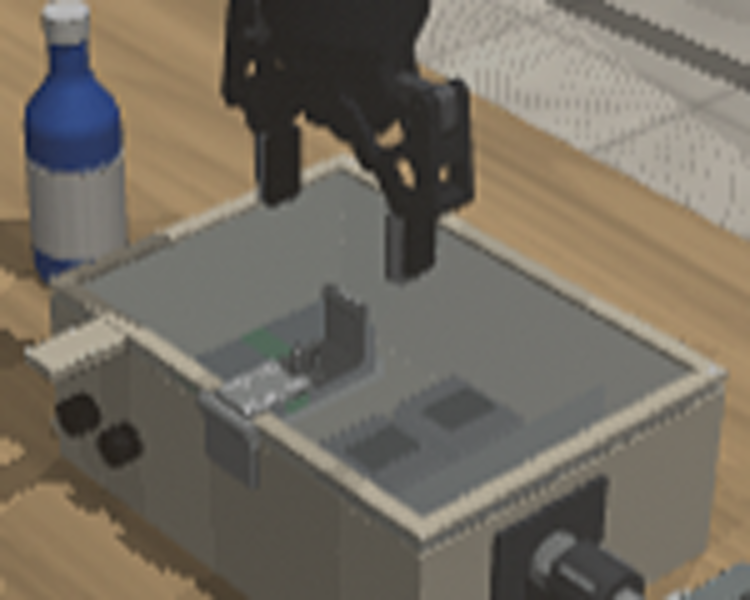

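The fingers straddle the lip: tips at (280,195) and (410,270), lip at (347,300) below their middle. I'll descend and close.

>>> move_arm(commands=[{"translation":[-1,0,25],"turn":[0,0,0]},{"translation":[-1,0,46],"turn":[0,0,0]},{"translation":[-1,0,46],"turn":[0,0,0]}])

```text
clock: 1.9
eef_pos: [0.5685, 0.0935, 0.1897]
orientation: [-0.003, -0.012, 1.0, 0.0]
wrist_force: [0.2, -0.2, 0.2]
opening: 0.999
grip_force: 0.0
```

>>> move_arm(commands=[{"translation":[0,0,0],"turn":[0,0,0]},{"translation":[0,0,0],"turn":[0,0,0]},{"translation":[0,0,0],"turn":[0,0,0]},{"translation":[0,0,0],"turn":[0,0,0]},{"translation":[0,0,0],"turn":[0,0,0]},{"translation":[0,0,0],"turn":[0,0,0]},{"translation":[0,0,0],"turn":[0,0,0]},{"translation":[0,0,0],"turn":[0,0,0]}], jaw=0)

```text
clock: 2.57
eef_pos: [0.5718, 0.0902, 0.1938]
orientation: [0.001, -0.01, 1.0, -0.001]
wrist_force: [-1.3, -2.7, 7.2]
opening: 0.286
grip_force: 58.5
```

```bash
python3 - <<'E'
from h import *
r=np.hypot(73.5,27);p0=np.degrees(np.arctan2(27,73.5))
P=[]
for th in list(range(0,100,10))+list(range(100,151,10)):
    a=np.radians(p0+th); P.append([-106+r*np.cos(a),-12,108+r*np.sin(a)])
rows(P)
E
```

```text
now grasp box mm [[-31.3 -11.6 139.9]] t 2.57 F [-1.3 -2.7  7.2] open 0.286 grip 58.5 J [-0.18  0.67 -0.04  1.82  0.04  0.65  1.35]
turn [-0.1  0.1 -0.1]
[1, 0, 5]
[7, 0, -7]
[15, 0, -19]
[24, 0, -28]
[36, -1, -36]
[48, -1, -42]
[61, -1, -45]
[75, -1, -47]
[88, -1, -45]
[102, -1, -42]
[114, -1, -36]
[125, -1, -28]
[135, -1, -19]
[143, -1, -7]
[148, -1, 5]
[152, -1, 18]
```

>>> move_arm(commands=[{"translation":[6,0,-12],"turn":[0,0,0]},{"translation":[14,0,-24],"turn":[0,0,0]},{"translation":[23,0,-33],"turn":[0,0,0]},{"translation":[35,0,-41],"turn":[0,0,0]},{"translation":[47,0,-47],"turn":[0,0,0]},{"translation":[60,0,-50],"turn":[0,0,0]}])

```text
clock: 3.07
eef_pos: [0.5106, 0.0889, 0.243]
orientation: [0.001, -0.01, 1.0, -0.001]
wrist_force: [3.2, -4.4, -8.5]
opening: 0.281
grip_force: 59.2
```

```bash
python3 - <<'E'
from h import *
r=np.hypot(73.5,27);p0=np.degrees(np.arctan2(27,73.5))
P=[]
for th in range(50,151,10):
    a=np.radians(p0+th); P.append([-106+r*np.cos(a),-12,108+r*np.sin(a)])
rows(P)
E
```

```text
now grasp box mm [[-92.6 -11.7 189.1]] t 3.07 F [ 3.2 -4.4 -8.5] open 0.281 grip 59.2 J [-0.2   0.52 -0.04  1.95  0.03  0.67  1.33]
turn [-0.1  0.1 -0. ]
[-13, 0, 7]
[0, 0, 4]
[14, 0, 3]
[27, 0, 4]
[40, 0, 8]
[53, 0, 13]
[64, 0, 21]
[74, 0, 31]
[81, 0, 42]
[87, 0, 54]
[91, 0, 68]
```

>>> move_arm(commands=[{"translation":[14,0,-1],"turn":[0,0,0]},{"translation":[27,0,0],"turn":[0,0,0]},{"translation":[40,0,4],"turn":[0,0,0]},{"translation":[53,0,9],"turn":[0,0,0]},{"translation":[64,0,17],"turn":[0,0,0]},{"translation":[74,0,27],"turn":[0,0,0]},{"translation":[81,0,38],"turn":[0,0,0]},{"translation":[87,0,50],"turn":[0,0,0]}])

```text
clock: 3.73
eef_pos: [0.4221, 0.0868, 0.1933]
orientation: [-0.001, -0.01, 1.0, -0.001]
wrist_force: [-2.3, -8.2, 4.3]
opening: 0.277
grip_force: 74.8
```

>>> move_arm(commands=[{"translation":[0,0,0],"turn":[0,0,0]},{"translation":[0,0,0],"turn":[0,0,0]},{"translation":[0,0,0],"turn":[0,0,0]},{"translation":[0,0,0],"turn":[0,0,0]},{"translation":[0,0,0],"turn":[0,0,0]},{"translation":[0,0,-20],"turn":[0,0,0]},{"translation":[0,0,-60],"turn":[0,0,0]},{"translation":[0,0,-60],"turn":[0,0,0]}], jaw=1)

```text
clock: 4.4
eef_pos: [0.4271, 0.0894, 0.2572]
orientation: [0.005, -0.01, 1.0, 0.001]
wrist_force: [0.8, 0.1, 0.1]
opening: 1.0
grip_force: 0.0
```

```bash
python3 - <<'E'
from h import *
from rig import manip
rows([[-134,85,175],[-134,85,105]])
S=manip.capture("side"); a=S["image"][110:230,270:420,::-1]
cv2.imwrite("pics/s2.png",cv2.resize(a,None,fx=5,fy=5,interpolation=cv2.INTER_CUBIC))
E
```

```text
now grasp box mm [[-176.1   -9.4  203.3]] t 4.4 F [0.8 0.1 0.1] open 1.0 grip 0.0 J [-0.24  0.4  -0.04  2.14  0.03  0.59  1.29]
turn [0.1 0.5 0. ]
[-42, 94, 29]
[-41, 94, 99]
```

View pics/s2.png

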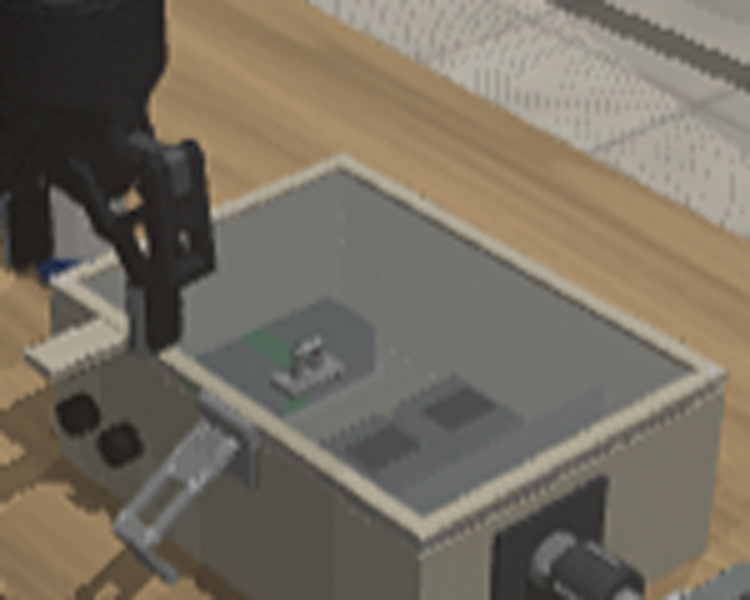

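The hasp hangs down in front at its stop, with the lip near (145,545). Next is the tab.

>>> move_arm(commands=[{"translation":[-15,35,5],"turn":[0,0,0]},{"translation":[-30,70,15],"turn":[0,0,0]},{"translation":[-42,94,25],"turn":[0,0,0]},{"translation":[-42,94,45],"turn":[0,0,0]},{"translation":[-42,94,70],"turn":[0,0,0]},{"translation":[-42,94,97],"turn":[0,0,0]},{"translation":[-42,94,97],"turn":[0,0,0]},{"translation":[-42,94,97],"turn":[0,0,0]}])

```text
clock: 5.12
eef_pos: [0.4633, 0.183, 0.1542]
orientation: [-0.002, -0.01, 1.0, -0.001]
wrist_force: [-0.1, -0.6, -0.0]
opening: 0.997
grip_force: 0.0
```

>>> move_arm(commands=[{"translation":[0,0,0],"turn":[0,0,0]},{"translation":[0,0,0],"turn":[0,0,0]},{"translation":[0,0,0],"turn":[0,0,0]},{"translation":[0,0,0],"turn":[0,0,0]},{"translation":[0,0,0],"turn":[0,0,0]},{"translation":[0,0,0],"turn":[0,0,0]},{"translation":[0,0,0],"turn":[0,0,0]},{"translation":[0,0,0],"turn":[0,0,0]}], jaw=0)

```text
clock: 5.78
eef_pos: [0.4647, 0.1826, 0.1564]
orientation: [0.001, -0.01, 1.0, -0.0]
wrist_force: [-0.8, -2.9, 7.0]
opening: 0.267
grip_force: 58.5
```

```bash
python3 - <<'E'
from h import *
P=[]
for th in range(0,100,4):
    a=np.radians(th); P.append([100-234*np.cos(a)+4.5*np.sin(a),85,100.5+234*np.sin(a)+4.5*np.cos(a)])
rows(P)
E
```

```text
now grasp box mm [[-136.6   82.9  102.5]] t 5.78 F [-0.8 -2.9  7. ] open 0.267 grip 58.5 J [-0.41  0.65 -0.03  2.06  0.04  0.43  1.12]
turn [-0.   0.1  0. ]
[-3, 2, -3]
[-3, 2, -19]
[-5, 2, -35]
[-9, 2, -51]
[-13, 2, -67]
[-18, 2, -82]
[-25, 2, -97]
[-32, 2, -112]
[-41, 2, -126]
[-50, 2, -139]
[-60, 2, -152]
[-72, 2, -164]
[-84, 2, -175]
[-96, 2, -185]
[-110, 2, -194]
[-124, 2, -203]
[-138, 2, -210]
[-153, 2, -217]
[-169, 2, -222]
[-185, 2, -226]
[-201, 2, -229]
[-217, 2, -231]
[-233, 2, -232]
[-249, 2, -231]
[-266, 2, -230]
```

>>> move_arm(commands=[{"translation":[0,0,-16],"turn":[0,0,0]},{"translation":[-2,0,-32],"turn":[0,0,0]},{"translation":[-6,0,-48],"turn":[0,0,0]},{"translation":[-10,0,-64],"turn":[0,0,0]},{"translation":[-15,0,-79],"turn":[0,0,0]},{"translation":[-22,0,-94],"turn":[0,0,0]},{"translation":[-29,0,-109],"turn":[0,0,0]},{"translation":[-38,0,-123],"turn":[0,0,0]},{"translation":[-47,0,-136],"turn":[0,0,0]},{"translation":[-57,0,-149],"turn":[0,0,0]},{"translation":[-69,0,-161],"turn":[0,0,0]},{"translation":[-81,0,-172],"turn":[0,0,0]}])

```text
clock: 6.78
eef_pos: [0.5425, 0.1845, 0.327]
orientation: [-0.004, -0.011, 1.0, -0.001]
wrist_force: [-5.1, -1.4, -1.7]
opening: 0.265
grip_force: 61.0
```

```bash
python3 - <<'E'
from h import *
P=[]
for th in range(44,104,4):
    a=np.radians(th); P.append([100-236*np.cos(a)+3*np.sin(a),85,100.5+236*np.sin(a)+3*np.cos(a)])
rows(P)
E
```

```text
now grasp box mm [[-58.8  83.3 273.1]] t 6.78 F [-5.1 -1.4 -1.7] open 0.265 grip 61.0 J [-0.35  0.49 -0.04  1.7   0.02  0.95  1.2 ]
turn [-0.1 -0.5  0.1]
[9, 2, 7]
[-3, 2, -5]
[-16, 2, -15]
[-29, 2, -25]
[-43, 2, -34]
[-58, 2, -41]
[-73, 2, -48]
[-88, 2, -53]
[-104, 2, -58]
[-120, 1, -61]
[-137, 1, -63]
[-153, 1, -65]
[-169, 1, -64]
[-186, 1, -63]
[-202, 1, -61]
```

>>> move_arm(commands=[{"translation":[-13,0,-10],"turn":[0,0,0]},{"translation":[-26,0,-20],"turn":[0,0,0]},{"translation":[-40,0,-29],"turn":[0,0,0]},{"translation":[-55,0,-36],"turn":[0,0,0]},{"translation":[-70,0,-43],"turn":[0,0,0]},{"translation":[-85,0,-48],"turn":[0,0,0]},{"translation":[-101,0,-53],"turn":[0,0,0]},{"translation":[-117,0,-56],"turn":[0,0,0]},{"translation":[-134,0,-58],"turn":[0,0,0]},{"translation":[-150,0,-60],"turn":[0,0,0]},{"translation":[-166,0,-59],"turn":[0,0,0]},{"translation":[-183,0,-58],"turn":[0,0,0]}])

```text
clock: 7.78
eef_pos: [0.7271, 0.1889, 0.3853]
orientation: [-0.002, -0.01, 1.0, -0.0]
wrist_force: [-3.4, 0.7, -0.3]
opening: 0.263
grip_force: 66.3
```

>>> move_arm(commands=[{"translation":[0,0,0],"turn":[0,0,0]},{"translation":[0,0,0],"turn":[0,0,0]}])

```text
clock: 7.95
eef_pos: [0.7285, 0.1889, 0.3851]
orientation: [-0.0, -0.01, 1.0, 0.0]
wrist_force: [0.3, 0.4, -0.7]
opening: 0.266
grip_force: 66.4
```

```bash
python3 - <<'E'
from h import *
P=[]
for th in range(88,104,4):
    a=np.radians(th); P.append([100-236*np.cos(a)+3*np.sin(a),85,100.5+236*np.sin(a)+3*np.cos(a)])
rows(P)
E
```

```text
now grasp box mm [[127.3  83.9 331.2]] t 7.95 F [ 0.3  0.4 -0.7] open 0.266 grip 66.4 J [-0.28  0.75 -0.02  1.05  0.01  1.35  1.29]
turn [ 0. -0.  0.]
[33, 1, -5]
[16, 1, -5]
[0, 1, -4]
[-17, 1, -1]
```

>>> move_arm(commands=[{"translation":[0,0,0],"turn":[0,0,0]},{"translation":[0,0,0],"turn":[0,0,0]},{"translation":[0,0,0],"turn":[0,0,0]},{"translation":[0,0,0],"turn":[0,0,0]},{"translation":[0,0,-20],"turn":[0,0,0]},{"translation":[0,0,-50],"turn":[0,0,0]},{"translation":[0,0,-50],"turn":[0,0,0]}], jaw=1)

```text
clock: 8.53
eef_pos: [0.7296, 0.1891, 0.442]
orientation: [0.005, -0.01, 1.0, 0.001]
wrist_force: [0.1, 0.1, 1.5]
opening: 0.999
grip_force: 0.0
```

```bash
python3 - <<'E'
from h import *
rows([[-20,-117,380],[-20,-117,140],[-20,-117,60]],90);rows([[-20,-117,60]],-90)
E
```

```text
now grasp box mm [[128.4  84.1 388.1]] t 8.53 F [0.1 0.1 1.5] open 0.999 grip 0.0 J [-0.28  0.72 -0.02  0.94  0.01  1.47  1.29]
turn [ -0.3   0.6 -90. ]
[149, -201, 6]
[151, -202, 246]
[152, -202, 326]
now grasp box mm [[128.4  84.1 388.1]] t 8.53 F [0.1 0.1 1.5] open 0.999 grip 0.0 J [-0.28  0.72 -0.02  0.94  0.01  1.47  1.29]
turn [ 0.6  0.3 90. ]
[152, -202, 326]
```

>>> move_arm(commands=[{"translation":[30,-20,0],"turn":[0,0,7]},{"translation":[60,-45,0],"turn":[0,0,14]},{"translation":[90,-75,0],"turn":[0,0,21]},{"translation":[110,-105,0],"turn":[0,0,28]},{"translation":[130,-135,10],"turn":[0,0,35]},{"translation":[150,-165,30],"turn":[0,0,42]},{"translation":[152,-190,60],"turn":[0,0,49]},{"translation":[152,-202,90],"turn":[0,0,56]},{"translation":[152,-202,120],"turn":[0,0,63]},{"translation":[152,-202,150],"turn":[0,0,70]},{"translation":[152,-202,180],"turn":[0,0,77]},{"translation":[152,-202,200],"turn":[0,0,84]}])

```text
clock: 9.53
eef_pos: [0.5794, -0.0163, 0.2333]
orientation: [-0.001, 0.664, 0.748, -0.001]
wrist_force: [-0.3, -1.0, -0.1]
opening: 1.004
grip_force: 0.0
```

```bash
python3 - <<'E'
from h import *
rows([[-20,-117,160]],-90)
E
```

```text
now grasp box mm [[ -25.9 -118.2  179.4]] t 9.53 F [-0.3 -1.  -0.1] open 1.004 grip 0.0 J [-0.22  0.63  0.31  1.79 -0.27  0.76  0.35]
turn [-0.1 -0.   5.7]
[1, 6, 19]
```

>>> move_arm(commands=[{"translation":[1,5,18],"turn":[0,0,6]},{"translation":[1,5,18],"turn":[0,0,6]},{"translation":[1,5,18],"turn":[0,0,6]},{"translation":[1,5,18],"turn":[0,0,6]}])

```text
clock: 9.87
eef_pos: [0.5858, -0.0148, 0.2186]
orientation: [0.001, 0.699, 0.715, 0.001]
wrist_force: [-0.4, 0.1, 0.1]
opening: 1.0
grip_force: 0.0
```

```bash
python3 - <<'E'
from h import *
from rig import manip
rows([[-20,-117,100],[-20,-117,60]],-90)
S=manip.capture("side"); T=manip.capture("top")
a=cv2.resize(S["image"][100:260,290:430,::-1],None,fx=3.75,fy=3.75,interpolation=cv2.INTER_CUBIC)
c=T["image"][85:225,300:386,::-1]; c=cv2.resize(c,(int(86*4.28),600),interpolation=cv2.INTER_CUBIC)[:,:270]
print(a.shape,c.shape)
cv2.imwrite("pics/s3.png",np.hstack([a,c])[:,:800])
for n,P in (("tips",[[-20+42,-117,141],[-20-42,-117,141]]),("bolt",[[-20,-117,60]])):
  print(n,((proj(S,box2w(b,np.array(P)/1e3))-[289.5,99.5])*3.75).round(),((proj(T,box2w(b,np.array(P)/1e3))-[299.5,84.5])*4.28+[525,0]).round())
E
```

```text
now grasp box mm [[ -19.4 -116.8  164.7]] t 9.87 F [-0.4  0.1  0.1] open 1.0 grip 0.0 J [-0.23  0.66  0.33  1.79 -0.3   0.73  0.28]
turn [0.1 0.  0.2]
[0, -1, 65]
[0, -1, 105]
(600, 525, 3) (600, 270, 3)
tips [[364. 304.]
 [264. 356.]] [[773. 266.]
 [774. 419.]]
bolt [[308. 435.]] [[764. 368.]]
```

View pics/s3.png

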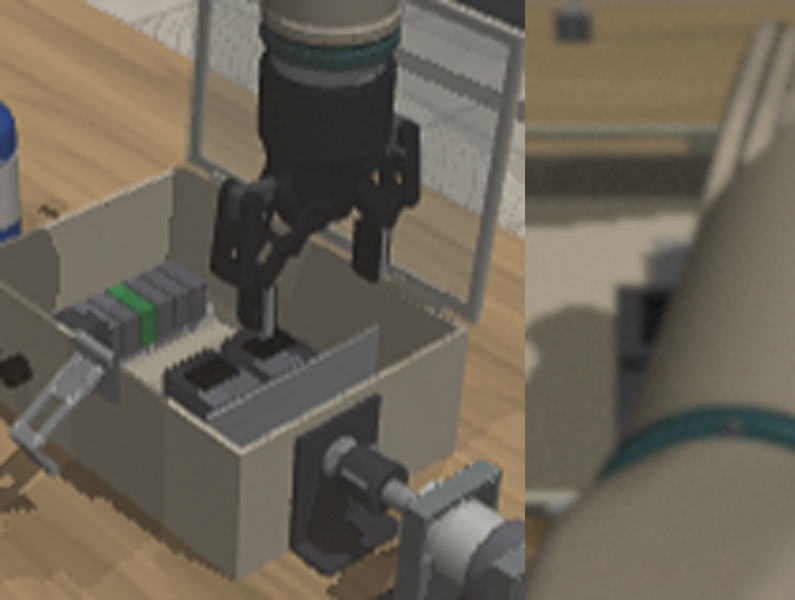

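The lid stands past upright, the hasp hangs, and the fingers at (258,335) and (367,280) are lined up over the gap. I'll descend in steps and watch the force.

>>> move_arm(commands=[{"translation":[0,0,20],"turn":[0,0,0]},{"translation":[0,0,40],"turn":[0,0,0]},{"translation":[0,0,60],"turn":[0,0,0]},{"translation":[0,0,70],"turn":[0,0,0]},{"translation":[0,0,75],"turn":[0,0,0]},{"translation":[0,0,75],"turn":[0,0,0]}])

```text
clock: 10.47
eef_pos: [0.5852, -0.0148, 0.1422]
orientation: [-0.0, 0.7, 0.714, -0.0]
wrist_force: [0.4, 0.3, 1.5]
opening: 0.998
grip_force: 0.0
```

```bash
python3 - <<'E'
from h import *
from rig import manip
rows([[-20,-117,60]],-90)
S=manip.capture("side")
a=cv2.resize(S["image"][150:250,320:420,::-1],None,fx=6,fy=6,interpolation=cv2.INTER_CUBIC)
cv2.imwrite("pics/s4.png",a)
E
```

```text
now grasp box mm [[ -20.  -116.8   88.3]] t 10.47 F [0.4 0.3 1.5] open 0.998 grip 0.0 J [-0.19  0.77  0.27  1.84 -0.35  0.58  0.32]
turn [-0. -0.  0.]
[0, 0, 28]
```

View pics/s4.png

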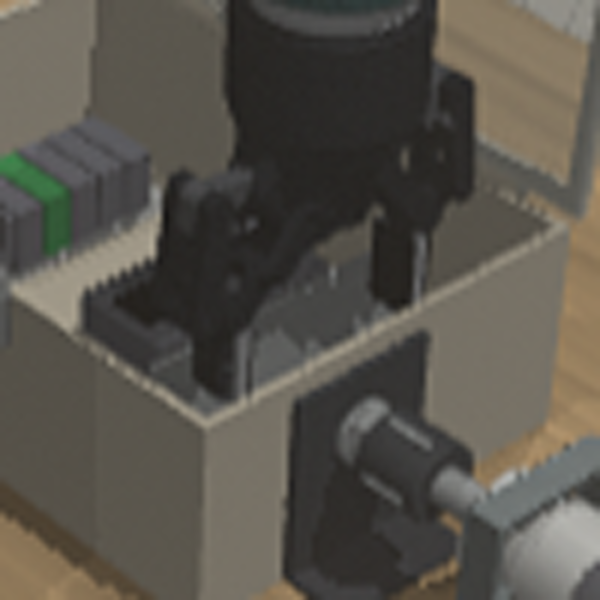

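The fingers have entered the gap (tips near (215,390) and (395,305)) with no contact force. I'll go down the last 27 mm and close.

>>> move_arm(commands=[{"translation":[0,0,10],"turn":[0,0,0]},{"translation":[0,0,20],"turn":[0,0,0]},{"translation":[0,0,27],"turn":[0,0,0]},{"translation":[0,0,27],"turn":[0,0,0]}])

```text
clock: 10.85
eef_pos: [0.5843, -0.0145, 0.1137]
orientation: [-0.001, 0.7, 0.714, -0.001]
wrist_force: [-0.7, 0.3, -1.3]
opening: 0.996
grip_force: 0.0
```

>>> move_arm(commands=[{"translation":[0,0,0],"turn":[0,0,0]},{"translation":[0,0,0],"turn":[0,0,0]},{"translation":[0,0,0],"turn":[0,0,0]},{"translation":[0,0,0],"turn":[0,0,0]},{"translation":[0,0,0],"turn":[0,0,0]},{"translation":[0,0,0],"turn":[0,0,0]},{"translation":[0,0,0],"turn":[0,0,0]},{"translation":[0,0,0],"turn":[0,0,0]},{"translation":[0,0,0],"turn":[0,0,0]},{"translation":[0,0,0],"turn":[0,0,0]},{"translation":[0,0,0],"turn":[0,0,0]},{"translation":[0,0,0],"turn":[0,0,0]}], jaw=0)

```text
clock: 11.85
eef_pos: [0.5859, -0.0146, 0.1158]
orientation: [0.001, 0.7, 0.714, 0.001]
wrist_force: [1.1, 0.9, 5.1]
opening: 0.284
grip_force: 58.9
```

```bash
python3 - <<'E'
from h import *
rows([[-20,-117,60]],-90)
from rig import manip
print(manip.state()["torque"])
E
```

```text
now grasp box mm [[ -19.4 -116.7   61.9]] t 11.85 F [1.1 0.9 5.1] open 0.284 grip 58.9 J [-0.18  0.81  0.25  1.84 -0.37  0.53  0.34]
turn [ 0.1 -0.   0. ]
[0, -1, 2]
[ 0.0989989  -0.2731505   0.02402602]
```

>>> move_arm(commands=[{"translation":[0,0,0],"turn":[0,0,0]},{"translation":[0,0,0],"turn":[0,0,0]},{"translation":[0,0,0],"turn":[0,0,0]},{"translation":[0,0,0],"turn":[0,0,0]},{"translation":[0,0,0],"turn":[0,0,0]},{"translation":[0,0,0],"turn":[0,0,0]}])

```text
clock: 12.35
eef_pos: [0.5859, -0.0146, 0.1158]
orientation: [0.001, 0.7, 0.714, 0.001]
wrist_force: [1.6, -0.6, 5.9]
opening: 0.285
grip_force: 58.9
```

```bash
python3 - <<'E'
from h import *
rows([[-20,-117,60]],-90)
from rig import manip
print(manip.state()["torque"])
I=[]
for k in range(8):
    S=manip.capture("side"); I.append(S["image"][205:255,365:415].astype(float))
print([round(manip.state()["clock"],2)],[ (np.abs(I[k]-I[0]).max(), (np.abs(I[k]-I[0]).max(2)>25).sum()) for k in range(8)])
E
```

```text
now grasp box mm [[ -19.3 -116.7   61.9]] t 12.35 F [ 1.6 -0.6  5.9] open 0.285 grip 58.9 J [-0.18  0.81  0.25  1.84 -0.37  0.53  0.34]
turn [ 0.1 -0.   0. ]
[0, -1, 2]
[ 0.10812533 -0.31031319 -0.00594163]
[12.75] [(np.float64(0.0), np.int64(0)), (np.float64(22.0), np.int64(0)), (np.float64(33.0), np.int64(4)), (np.float64(43.0), np.int64(15)), (np.float64(53.0), np.int64(19)), (np.float64(53.0), np.int64(21)), (np.float64(53.0), np.int64(27)), (np.float64(51.0), np.int64(27))]
```

>>> move_arm(commands=[{"translation":[0,0,0],"turn":[0,0,0]},{"translation":[0,0,0],"turn":[0,0,0]},{"translation":[0,0,0],"turn":[0,0,0]},{"translation":[0,0,0],"turn":[0,0,0]},{"translation":[0,0,0],"turn":[0,0,0]},{"translation":[0,0,0],"turn":[0,0,0]},{"translation":[0,0,0],"turn":[0,0,0]},{"translation":[0,0,0],"turn":[0,0,0]},{"translation":[0,0,0],"turn":[0,0,0]},{"translation":[0,0,0],"turn":[0,0,0]},{"translation":[0,0,0],"turn":[0,0,0]},{"translation":[0,0,0],"turn":[0,0,0]}])

```text
clock: 13.75
eef_pos: [0.5859, -0.0146, 0.1158]
orientation: [0.001, 0.7, 0.714, 0.001]
wrist_force: [1.1, 0.4, 5.3]
opening: 0.282
grip_force: 58.9
```

>>> move_arm(commands=[{"translation":[0,0,0],"turn":[0,0,0]},{"translation":[0,0,0],"turn":[0,0,0]},{"translation":[0,0,0],"turn":[0,0,0]},{"translation":[0,0,0],"turn":[0,0,0]},{"translation":[0,0,0],"turn":[0,0,0]},{"translation":[0,0,0],"turn":[0,0,0]},{"translation":[0,0,0],"turn":[0,0,0]},{"translation":[0,0,0],"turn":[0,0,0]},{"translation":[0,0,0],"turn":[0,0,0]},{"translation":[0,0,0],"turn":[0,0,0]},{"translation":[0,0,0],"turn":[0,0,0]},{"translation":[0,0,0],"turn":[0,0,0]}])

```text
clock: 14.75
eef_pos: [0.5859, -0.0146, 0.1158]
orientation: [0.001, 0.7, 0.714, 0.001]
wrist_force: [1.6, 0.6, 4.7]
opening: 0.281
grip_force: 58.9
```

>>> move_arm(commands=[{"translation":[0,0,0],"turn":[0,0,0]},{"translation":[0,0,0],"turn":[0,0,0]},{"translation":[0,0,0],"turn":[0,0,0]},{"translation":[0,0,0],"turn":[0,0,0]},{"translation":[0,0,0],"turn":[0,0,0]},{"translation":[0,0,0],"turn":[0,0,0]},{"translation":[0,0,0],"turn":[0,0,0]},{"translation":[0,0,0],"turn":[0,0,0]},{"translation":[0,0,0],"turn":[0,0,0]},{"translation":[0,0,0],"turn":[0,0,0]},{"translation":[0,0,0],"turn":[0,0,0]},{"translation":[0,0,0],"turn":[0,0,0]}])

```text
clock: 15.75
eef_pos: [0.5859, -0.0146, 0.1158]
orientation: [0.001, 0.7, 0.714, 0.001]
wrist_force: [1.3, 0.9, 5.1]
opening: 0.283
grip_force: 58.9
```

```bash
cat > w.py <<'E'
from h import *
rows([[-20,-117,60]],-90)
from rig import manip
print(manip.state()["torque"])
I=[]
for k in range(10):
    S=manip.capture("side"); I.append(S["image"][205:255,365:415].astype(float))
print([round(manip.state()["clock"],2)],[ (np.abs(I[k]-I[0]).max(), (np.abs(I[k]-I[0]).max(2)>25).sum()) for k in range(10)])
E
python3 w.py
```

```text
now grasp box mm [[ -19.4 -116.7   61.9]] t 15.75 F [1.3 0.9 5.1] open 0.283 grip 58.9 J [-0.18  0.81  0.25  1.84 -0.37  0.53  0.34]
turn [ 0.1 -0.   0. ]
[0, -1, 2]
[ 0.07070514 -0.32631842 -0.01104501]
[16.25] [(np.float64(0.0), np.int64(0)), (np.float64(18.0), np.int64(0)), (np.float64(36.0), np.int64(7)), (np.float64(46.0), np.int64(15)), (np.float64(57.0), np.int64(20)), (np.float64(53.0), np.int64(22)), (np.float64(55.0), np.int64(24)), (np.float64(53.0), np.int64(25)), (np.float64(53.0), np.int64(28)), (np.float64(56.0), np.int64(28))]
```

>>> move_arm(commands=[{"translation":[0,0,0],"turn":[0,0,0]},{"translation":[0,0,0],"turn":[0,0,0]},{"translation":[0,0,0],"turn":[0,0,0]},{"translation":[0,0,0],"turn":[0,0,0]},{"translation":[0,0,0],"turn":[0,0,0]},{"translation":[0,0,0],"turn":[0,0,0]},{"translation":[0,0,0],"turn":[0,0,0]},{"translation":[0,0,0],"turn":[0,0,0]},{"translation":[0,0,0],"turn":[0,0,0]},{"translation":[0,0,0],"turn":[0,0,0]},{"translation":[0,0,0],"turn":[0,0,0]},{"translation":[0,0,0],"turn":[0,0,0]}])

```text
clock: 17.25
eef_pos: [0.5859, -0.0146, 0.1158]
orientation: [0.001, 0.7, 0.714, 0.001]
wrist_force: [1.7, 0.6, 5.0]
opening: 0.281
grip_force: 59.2
```

```bash
python3 w.py
```

```text
now grasp box mm [[ -19.3 -116.7   61.9]] t 17.25 F [1.7 0.6 5. ] open 0.281 grip 59.2 J [-0.18  0.81  0.25  1.84 -0.37  0.53  0.34]
turn [ 0.1 -0.   0. ]
[0, -1, 2]
[ 0.08224165 -0.27719609 -0.01216391]
[17.75] [(np.float64(0.0), np.int64(0)), (np.float64(4.0), np.int64(0)), (np.float64(3.0), np.int64(0)), (np.float64(4.0), np.int64(0)), (np.float64(4.0), np.int64(0)), (np.float64(4.0), np.int64(0)), (np.float64(5.0), np.int64(0)), (np.float64(4.0), np.int64(0)), (np.float64(4.0), np.int64(0)), (np.float64(4.0), np.int64(0))]
```

The socket has stopped, so the nut is home and the grip still holds at 59 N. One last look before handing in.

```bash
python3 -c "
from rig import manip;import cv2
cv2.imwrite('pics/end.png',cv2.resize(manip.capture('side')['image'][80:380,200:520,::-1],None,fx=2,fy=2))"
```

```text
(no output)
```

View pics/end.png

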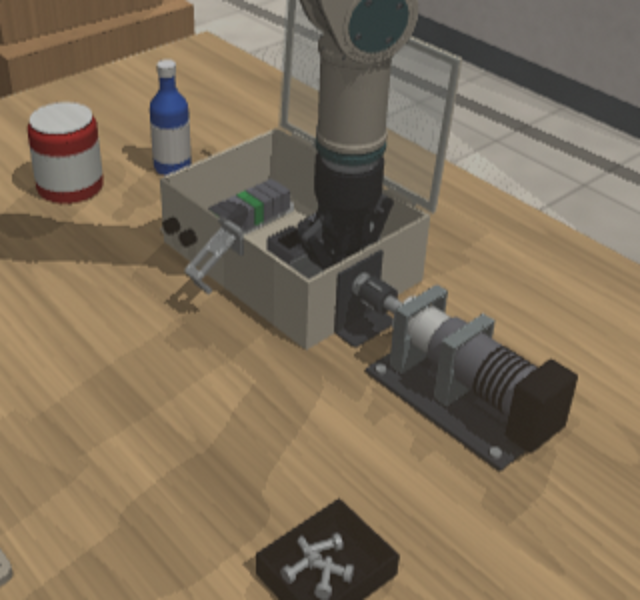

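The hasp hangs down (200,270), the lid stands open (440,60), the gripper is in the gap, and the tin, bottle and tray are undisturbed.

```bash
python3 -c "
from rig import manip
print(manip.job_done())"
```

```text
the job is handed in; nothing more can be done
None
```

The job is handed in at about 18 s: the hasp hangs down in front, the lid stands a little past upright (about 96°), the socket has stopped turning so the nut is home, and the fingers still hold the bolt head at about 59 N.

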